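Lock a wing bolt into a slotted clamping rail

ROBOT

A 6-joint arm with a two-finger parallel gripper is mounted at the origin on a cart in front of the work surface, level with it; the furniture and walls round the work are solid. World frame = base frame: x ahead of the robot, y to its left, z up, the work surface at z = 0. Lengths are in m, angles in rad, forces in N, time in s.
With the tool pointing down it reaches from about 0.35 to 0.975 m from the base axis. Payload 4.9 kg.
Tool frame: the origin (TCP) lies on the front face of the gripper's body, between the roots of the fingers; the fingertips stand ctrl.finger_overhang ahead of it and the grasp point (between the pads) lies 54 mm ahead of it (ctrl.finger_overhang is the distance from the TCP to the fingertips, in m); z points along the fingers, y is the line along which they close (so a half turn about z gives the same grasp; the last joint's range is limited). The gripper opens to 85 mm and grips with 20 to 120 N. Pads are 22 mm wide; open, the fingers measure 114 mm over their backs; the gripper's body (76 mm by 85 mm) begins 54 mm behind the grasp point. The pads swing forward as they close: fully open they stand 13 mm farther back than shut.
Start: joints at [-1.419, 0.053, 1.613, -0, 1.476, -0.119], TCP at [0.167, -0.602, 0.304] pointing down, gripper open.
Joint ranges: [-3.01, 3.01], [-1.01, 2.22], [0.06, 2.58], [-1.02, 4.17], [0.09, 2.62], [-3.14, 3.14]. Speed limits (rad/s): [2.57, 2.57, 3.14, 3.14, 3.14, 3.14].

INTERFACE

Orientations are given as a rotation vector (axis times angle).
In Python, from station import ctrl, vision gives the robot as it stands. The module is installed in compiled form; this text tells all that it offers.
- The arm moves only by the tool drive_tool, never from a script. Its argument "rows" is a list of rows, each a list of 2 entries, a list of its own where there are three numbers: the shift along the tool's x, y, z in m, then the turn about the tool's z in rad. A call has 1 to 10 rows; each row shifts and turns the commanded pose from where the row before left it, along the tool's axes as they then stand; what a row does not reach is not made up. A row lasts 1/10 s, in which the tool goes at most 50 mm and 8.59 degrees, less where a joint would pass 70% of its speed; a pose out of reach is approached as far as the arm can. A call with a gripper value outside its range is refused whole. "jaw" is the closure, from 0 (fully open) to 1 (shut), set as the call begins (left out, the last holds). The fingers move at their own pace and stop on an object; "grip_force" is the grip in N (left out, the last holds). Time passes only in rows, so rows that do not move let the fingers close. It gives the time, the measured TCP pose, the force, the opening and the grip force at its end, in the units of the state.
- ctrl.get_obs(): the state, without advancing time (a new reading comes with each control period).
- vision.get_image(name): name is "scene" or "top"; returns a dict with "image" (480x640x3 uint8, blue, green, red), "vertical_fov" (degrees; the focal length in pixels is half the picture's height over the tangent of half this angle, whatever the lens; pixels are square), "cx", "cy" (the principal point, pixels), "dist_coeffs" ([k1, k2, p1, p2, k3] as OpenCV has them; the pictures are not rectified), "R" (3x3) and "t" (3): a world point X has camera coordinates R X + t. Camera axes: x right, y down, z forward; pixel columns grow to the right and rows downward; lengths in m; the calibration is good to about 2 mm. A picture is of the moment at which its call begins. There is no depth.
- ctrl.finish_job(): hands the job in; it is judged then, once.
The state is a dict: "t": time; "q": joint angles; "dq": joint speeds; "effort": joint torques, N m; "tool_pos": TCP position; "tool_rot": TCP orientation; "contact_force": force on the tool from outside, world axes, zero at the start; "wrist_torque": the same for the moment, N m; "opening": finger opening in m; "grip_force": force on a finger pad.
Only numpy, scipy, OpenCV 4.12 (cv2) and the standard library are available. Lean on these libraries where they do the work, as an engineer would, in place of code of your own. Each camera call takes 0.05 s, during which the arm holds its last target. There are 200 camera calls.

TASK

Take the taller of the two wing bolts out of the grey parking block and fit it in the free stretch of the slot in the aluminium clamping rail: pass its T-shaped foot lengthwise down through the slot, then turn it a quarter turn so that the foot lies square across under the lips and cannot come out. Let go of it with its collar resting flat on the rail, and leave the shorter bolt parked where it is.

Things in the scene. Friction and masses are not known exactly. Their poses are not given: they have to be found in the camera images.
- bolt_tall: taller steel wing bolt, 0.1-0.25 kg, upright in either pocket. Origin: centre of its foot's underside, z up. T-foot 50 mm along x, 14 along y (z 0-9); shank 14 mm dia. (z 9-25); collar 50 mm dia. (z 25-31); neck 20 mm dia. (z 31-68); flat dark wing to grip, 44 mm along x, 12 thick along y (z 68-102), in line with the foot, so it shows the foot's direction. Parked: top 122 mm above the bench
- bolt_short: the shorter wing bolt, like the taller one but its wing is at z 40 to 74 mm; upright in the other pocket, its top 94 mm above the bench. To be left alone
- parking_block: fixed grey plastic block, 220 mm along x, 80 along y, 45 high. Origin: centre of its underside. Two pockets 64 mm along x, 28 along y, 35 deep, at x = -55 and +55 mm. In each a bolt stands, its collar resting on the block, foot and wing along x within 7 degrees, its origin 20 mm above the bench
- rail: fixed aluminium rail, 328 mm along x, 90 along y, 40 high. Origin: centre of its underside. Slot 28 mm wide along x in its top; lips 8 mm thick (z 32-40), under them a channel 72 mm wide (floor z 8), ends closed. At x 75 to 125 mm a dark stop with its own wing bolt, 115 mm high, fixed; x -160 to 75 mm is the free stretch. With the collar on the rail a bolt's origin is at z 15 and its foot can turn
- slot_free (a point): point in the middle of the free stretch of the slot, at the rail's top (40 mm above the bench), 45 mm from the rail's centre on the side away from the stop; axes as the rail's: x along the slot, y across it, z up

How it is judged:
At the end, for the whole second after the job is handed in: the taller bolt is at rest in the free stretch of the slot (within 90 mm of its middle along the slot, 12 mm across), upright within 7 degrees with its collar on the rail (origin 10 to 19 mm above the rail's underside), its foot under the lips and square across the slot within 20 degrees (z of bolt_tall in the frame of rail between 0.01 and 0.019 m and x of bolt_tall in the frame of slot_free between -0.09 and 0.09 m and y of bolt_tall in the frame of rail between -0.012 and 0.012 m and angle between the x axis of bolt_tall and the y axis of rail, either way round below 0.35 rad and angle between bolt_tall's own z axis and vertical below 0.12 rad and linear speed of bolt_tall below 0.02 m/s); the robot touches nothing.
It fails at once if the shorter bolt is moved by more than 20 mm (distance of bolt_short from where it was at the start of the episode above 0.02 m).
It also fails if it takes over 38 s, if anything falls off the work surface, if the arm or the gripper's body presses on something with over 40 N, if the wrist force passes 120 N, or if a joint passes its speed limit or range.

## Working session

There is one attempt and no reset: what is moved stays moved. The work goes in short steps, Python scripts to look and compute and a tool call to move; the robot and the scene stay as the last step left them, time stands still between calls to the robot, and variables do not carry over. Pictures are saved under pics/ and viewed, at most 10 in all, crops included, and the job is handed in when it is done.

Besides the shell and the picture viewer there is one more tool, called after ">>>" as a command line: name --argument value ..., lists and objects as JSON in quotes. drive_tool: Moves the arm, as the interface text tells. Its arguments: {"type":"object","properties":{"rows":{"type":"array","items":{"type":"array"}},"jaw":{"type":"number"},"grip_force":{"type":"number"}},"required":["rows"]}

```bash
mkdir -p pics
python3 - <<'E'
from station import ctrl,vision
import cv2,numpy as np,pickle
o=ctrl.get_obs();print(o, ctrl.finger_overhang)
d={}
for n in("scene","top"):
    v=vision.get_image(n);d[n]=v;cv2.imwrite(f"pics/{n}0.png",v["image"]);print(n,{k:v[k] for k in v if k!="image"})
pickle.dump(d,open("d0.pkl","wb"))
E
```

```text
{'t': 0.0, 'q': array([-1.41904745e+00,  5.33585631e-02,  1.61431620e+00, -9.81506343e-06,
        1.47601312e+00, -1.18970983e-01]), 'dq': array([ 1.24018102e-03, -1.14483597e-03,  1.43378234e-03, -3.08032435e-04,
        3.41253349e-04, -3.84858005e-06]), 'effort': array([ 5.95387755e-04, -3.93671536e+01, -3.70182252e+01, -1.80228739e-05,
        6.83413455e-03, -1.49024550e-05]), 'tool_pos': array([ 0.16708272, -0.60174892,  0.30264855]), 'tool_rot': array([-3.11078012e+00, -4.23667150e-01,  6.92351927e-05]), 'contact_force': array([-0.55342119, -0.84475481,  0.6575013 ]), 'wrist_torque': array([-0.04496117, -0.00609894, -0.02736107]), 'grip_force': 0.0, 'opening': 0.08531637038181202} 0.0726
scene {'vertical_fov': 50.09771371451347, 'cx': 329.4807612981957, 'cy': 234.84544268510092, 'dist_coeffs': array([-0.10997813,  0.        ,  0.        ,  0.        ,  0.        ]), 'R': array([[-0.8061607 , -0.59163561,  0.00849866],
       [-0.37672602,  0.50214392, -0.77841441],
       [ 0.45627013, -0.63072877, -0.62769323]]), 't': array([0.35277378, 0.27842571, 0.82144472])}
top {'vertical_fov': 56.15514190612218, 'cx': 322.9820885618906, 'cy': 237.03308300861931, 'dist_coeffs': array([-0.03438094,  0.        ,  0.        ,  0.        ,  0.        ]), 'R': array([[ 0.02931708, -0.9993344 , -0.02170849],
       [-0.99435437, -0.02694149, -0.10263303],
       [ 0.10197986,  0.02459483, -0.99448238]]), 't': array([-0.08670361,  0.50823983,  0.85113676])}
```

View pics/scene0.png

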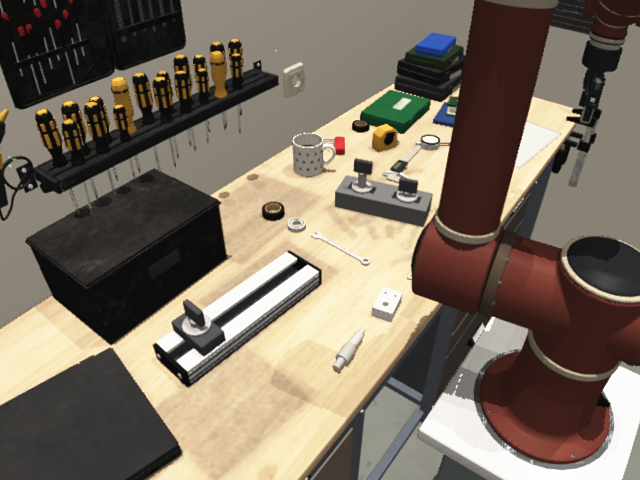

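View pics/top0.png

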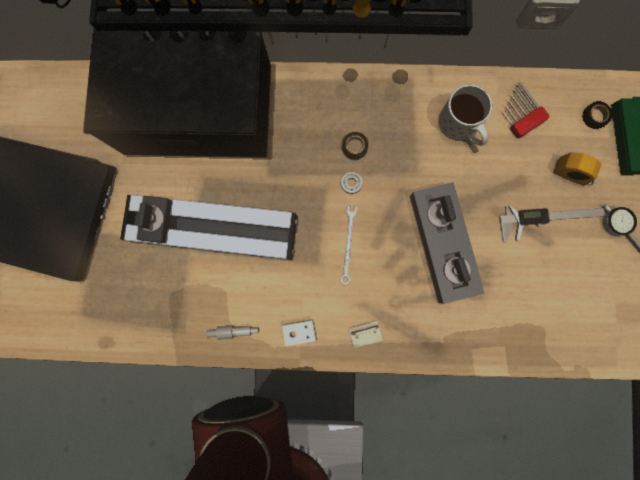

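The taller bolt is in the far pocket: scene (362,170), top (443,210). The shorter one is at top (458,268). The rail is at top (210,227), with its stop at the left end (152,220) and the free stretch to the right of it.

```bash
cat > h.py <<'E'
import cv2,numpy as np,pickle
def K(v):
    f=v["image"].shape[0]/2/np.tan(np.radians(v["vertical_fov"])/2)
    return np.array([[f,0,v["cx"]],[0,f,v["cy"]],[0,0,1]])
def cast(v,px,z):
    p=cv2.undistortPoints(np.array(px,float).reshape(-1,1,2),K(v),v["dist_coeffs"]).reshape(-1,2)
    d=np.c_[p,np.ones(len(p))]@v["R"]; c=-v["R"].T@v["t"]
    return c+d*((z-c[2])/d[:,2])[:,None]
def proj(v,X):
    return cv2.projectPoints(np.array(X,float).reshape(-1,3),cv2.Rodrigues(v["R"])[0],v["t"],K(v),v["dist_coeffs"])[0].reshape(-1,2)
E
python3 - <<'E'
from h import *
d=pickle.load(open("d0.pkl","rb"));v=d["top"];im=v["image"]
g=im.max(2)
# rail white strips
m=np.zeros(g.shape,np.uint8); m[190:265,168:300]=(im.min(2)[190:265,168:300]>165)*255
cs=[c for c in cv2.findContours(m,0,2)[0] if cv2.contourArea(c)>300]
for c in cs:
    b=cv2.boxPoints(cv2.minAreaRect(c)); print("strip",b.round(1).tolist()); print(cast(v,b,.04).round(4).tolist())
hsv=cv2.cvtColor(im,cv2.COLOR_BGR2HSV)
m=np.zeros(g.shape,np.uint8); s=np.s_[178:305,405:488]; m[s]=((hsv[...,1][s]<60)&(g[s]<120))*255
m=cv2.morphologyEx(m,cv2.MORPH_CLOSE,np.ones((5,5)))
c=max(cv2.findContours(m,0,2)[0],key=cv2.contourArea);b=cv2.boxPoints(cv2.minAreaRect(c));print("block",b.round(1).tolist());print(cast(v,b,.045).round(4).tolist())
A=cv2.resize(im[175:310,400:490],None,fx=4,fy=4,interpolation=2)
sv=d["scene"]["image"]
B=cv2.resize(sv[145:225,330:438],None,fx=4,fy=4,interpolation=2)
o=np.zeros((540,800,3),np.uint8);o[:540,:360]=A;o[:320,364:796]=B
C=cv2.resize(im[185:268,110:310],None,fx=2,fy=2);o[330:330+166,364:764]=C
cv2.imwrite("pics/c1.png",o)
E
```

```text
strip [[166.6999969482422, 243.8000030517578], [168.3000030517578, 229.3000030517578], [286.6000061035156, 242.89999389648438], [284.8999938964844, 257.29998779296875]]
[[0.4877, 0.2293, 0.04], [0.5158, 0.2279, 0.04], [0.4958, -0.0033, 0.04], [0.4681, -0.0012, 0.04]]
strip [[171.10000610351562, 213.8000030517578], [172.6999969482422, 199.39999389648438], [290.29998779296875, 212.5], [288.70001220703125, 226.89999389648438]]
[[0.5464, 0.2243, 0.04], [0.5749, 0.223, 0.04], [0.5549, -0.0082, 0.04], [0.5268, -0.0062, 0.04]]
block [[409.1000061035156, 193.10000610351562], [453.1000061035156, 180.89999389648438], [484.1000061035156, 292.5], [440.1000061035156, 304.70001220703125]]
[[0.5977, -0.2356, 0.045], [0.6238, -0.3198, 0.045], [0.4122, -0.3778, 0.045], [0.3873, -0.2956, 0.045]]
```

View pics/c1.png

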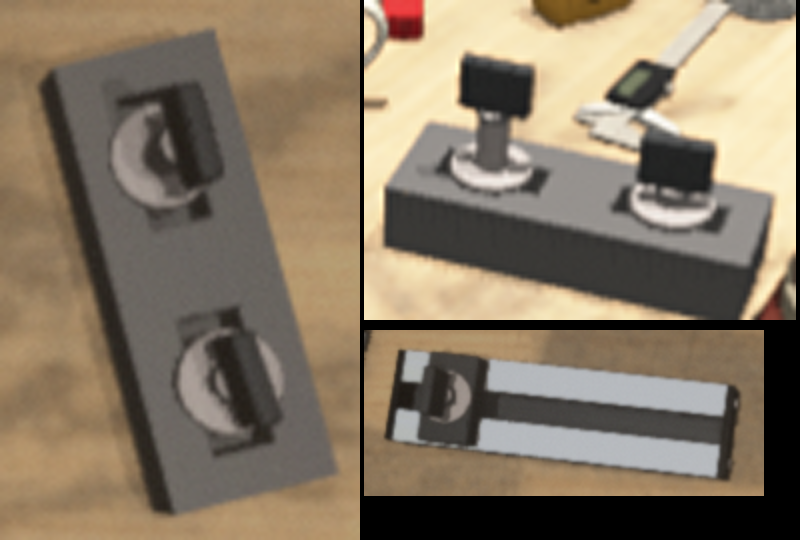

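Run:
```python
from h import *
from scipy.optimize import least_squares
d=pickle.load(open("d0.pkl","rb"));v=d["top"];im=v["image"]
f=lambda p:(np.array(p)+.5)/4-.5+[400,175]
print("block",cast(v,f([(58,72),(214,32),(336,470),(175,514)]),.045).round(4).tolist())
e=cast(v,f([(207,81),(222,172)]),.122)[:,:2]; u=(e[0]-e[1]); L=np.linalg.norm(u);u/=L
n=np.array([-u[1],u[0]]); print("wing",L,np.degrees(np.arctan2(u[1],u[0])),e.mean(0)+n*.006)
hsv=cv2.cvtColor(im,cv2.COLOR_BGR2HSV)
m=((hsv[...,1]<60)&(hsv[...,2]>125)).astype(np.uint8)*255;k=np.zeros_like(m);k[195:232,424:458]=m[195:232,424:458]
c=cv2.convexHull(max(cv2.findContours(k,0,1)[0],key=cv2.contourArea)).reshape(-1,2)
P=cast(v,c,.051)[:,:2]
r=least_squares(lambda x:np.hypot(*(P-x).T)-.025,P.mean(0),loss="soft_l1",f_scale=.001);print("collar",r.x,r.fun.round(4))
# scene: wing silhouette centre 
s=d["scene"];print("scene bolt mid wing px",proj(s,[[*r.x,.105]]), proj(s,[[*r.x,.051]]),proj(v,[[*r.x,.122]]))
# scene slot centre line check
print(proj(s,[[.5313,.2257,.04],[.5114,-.005,.04],[.5214,.11,.04]]))
```

```text
block [[0.5988, -0.2451, 0.045], [0.6203, -0.3198, 0.045], [0.4128, -0.377, 0.045], [0.3903, -0.3016, 0.045]]
wing 0.040406963546871885 9.182067735792605 [ 0.5595567  -0.29361654]
collar [ 0.55845935 -0.29538959] [-0.0024 -0.0027 -0.001  -0.0008  0.0003  0.0003  0.0006  0.0001 -0.0008
 -0.0009]
scene bolt mid wing px [[362.96546447 165.48747596]] [[361.88457732 184.84612188]] [[450.8597996  207.32162413]]
[[211.0349062  325.90412845]
 [301.55481836 260.74499055]
 [259.30510977 291.12457202]]
```

>>> drive_tool --rows '[[[0.046, -0.019, 0], 0], [[0.046, -0.019, 0], 0], [[0.046, -0.019, 0], 0], [[0.046, -0.019, 0], 0], [[0.046, -0.019, 0], 0], [[0.046, -0.019, 0], 0], [[0.046, -0.019, 0], 0], [[0.046, -0.019, 0], 0], [[0.046, -0.019, 0], 0], [[0.046, -0.019, 0], 0.096]]' --jaw 0

```text
t: 1.1
tool_pos: [0.5608, -0.2944, 0.3034]
tool_rot: [-3.13, -0.271, 0.001]
contact_force: [1.0, -1.1, 1.1]
opening: 0.0851
grip_force: 0.0
```

>>> drive_tool --rows '[[[0, 0, 0], 0], [[0, 0, 0], 0], [[0, 0, 0], 0]]'

```text
t: 1.4
tool_pos: [0.5589, -0.2965, 0.3034]
tool_rot: [-3.129, -0.274, 0.002]
contact_force: [-0.7, 0.0, -0.3]
opening: 0.0851
grip_force: 0.0
```

```bash
cat >> h.py <<'E'
def rel(x,y,yaw=None):
    from station import ctrl
    from scipy.spatial.transform import Rotation as Ro
    o=ctrl.get_obs();R=Ro.from_rotvec(o["tool_rot"]).as_matrix();a=np.degrees(np.arctan2(R[1,0],R[0,0]))
    print("t",o["t"],"pos",o["tool_pos"].round(4),"xang",a.round(2),"zax",R[:,2].round(3),"F",o["contact_force"].round(1),"T",o["wrist_torque"].round(2),"op",o["opening"],o["grip_force"])
    print("tool shift",(R.T@(np.array([x,y,o["tool_pos"][2]])-o["tool_pos"])).round(4),"turn", None if yaw is None else -np.radians(yaw-a).round(4),"q",o["q"].round(2))
E
python3 -c "
from h import *;rel(.559,-.2945,10)"
```

```text
t 1.4 pos [ 0.5589 -0.2965  0.3034] xang 9.99 zax [-0.001  0.    -1.   ] F [-0.7  0.  -0.3] T [ 0.04 -0.03 -0.04] op 0.08509000379097467 0.0
tool shift [ 0.0004 -0.002   0.    ] turn -0.0001 q [-0.61  0.07  1.59 -0.    1.48  0.79]
```

>>> drive_tool --rows '[[[0, -0.002, 0.03], 0], [[0, 0, 0.03], 0], [[0, 0, 0.025], 0], [[0, 0, 0.02], 0], [[0, 0, 0.02], 0], [[0, 0, 0.0195], 0], [[0, 0, 0], 0], [[0, 0, 0], 0]]'

```text
t: 2.2
tool_pos: [0.5584, -0.295, 0.1595]
tool_rot: [-3.129, -0.272, 0.001]
contact_force: [0.4, 0.2, 0.2]
opening: 0.0852
grip_force: 0.0
```

>>> drive_tool --rows '[[[0, 0, 0], 0], [[0, 0, 0], 0], [[0, 0, 0], 0], [[0, 0, 0], 0], [[0, 0, 0], 0], [[0, 0, 0], 0], [[0, 0, 0], 0], [[0, 0, 0], 0], [[0, 0, 0], 0], [[0, 0, 0], 0]]' --jaw 1 --grip_force 60

```text
t: 3.2
tool_pos: [0.56, -0.2943, 0.1613]
tool_rot: [3.129, 0.275, 0.003]
contact_force: [-1.8, 0.9, 6.9]
opening: 0.0114
grip_force: 105.3
```

Run:
```python
from h import *
from station import vision
rel(.559,-.2945,10)
a=vision.get_image("scene")["image"][100:240,320:460];b=vision.get_image("top")["image"][170:310,390:530]
cv2.imwrite("pics/c2.png",cv2.resize(np.hstack([a,b]),None,fx=2.8,fy=2.8,interpolation=2))
```

```text
t 3.2 pos [ 0.56   -0.2943  0.1613] xang 10.03 zax [ 0.002 -0.001 -1.   ] F [-1.8  0.9  6.9] T [ 0.42  0.26 -0.02] op 0.01135607305273637 105.31942248344421
tool shift [-0.001   0.0001 -0.    ] turn 0.0005 q [-0.6   0.19  1.71  0.    1.24  0.79]
```

View pics/c2.png

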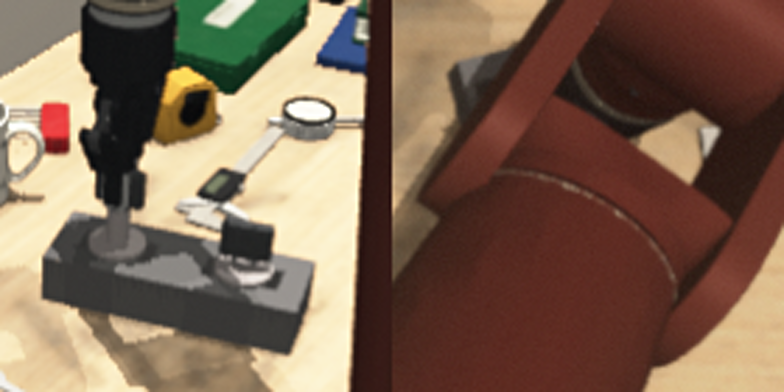

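The gripper holds the wing: it sits at the fingertips in the left half, around (118,190), with the neck below. The short bolt at (245,245) is untouched. Next I lift.

>>> drive_tool --rows '[[[0, 0, -0.005], 0], [[0, 0, -0.01], 0], [[0, 0, -0.015], 0], [[0, 0, -0.02], 0], [[0, 0, -0.02], 0], [[0, 0, -0.02], 0], [[0, 0, 0], 0], [[0, 0, 0], 0]]'

```text
t: 4.1
tool_pos: [0.5594, -0.2942, 0.2502]
tool_rot: [3.129, 0.274, 0.002]
contact_force: [0.7, 0.3, -1.6]
opening: 0.0109
grip_force: 113.4
```

Run:
```python
from h import *
rel(.5214,.11,85.1)
```

```text
t 4.1 pos [ 0.5594 -0.2942  0.2502] xang 10.01 zax [ 0.001 -0.001 -1.   ] F [ 0.7  0.3 -1.6] T [ 0.02 -0.01  0.03] op 0.010945524920136965 113.40199112892151
tool shift [ 3.290e-02 -4.047e-01 -4.000e-04] turn -1.3105 q [-0.6   0.11  1.65 -0.    1.39  0.79]
```

>>> drive_tool --rows '[[[0.003, -0.03, 0], 0], [[0.003, -0.04, 0], 0], [[0.003, -0.045, 0], 0], [[0.003, -0.045, 0], 0], [[0.004, -0.045, 0], 0], [[0.004, -0.045, 0], 0], [[0.004, -0.045, 0], 0], [[0.003, -0.045, 0], 0], [[0.003, -0.035, 0], 0], [[0.003, -0.03, 0], 0]]'

```text
t: 5.1
tool_pos: [0.5199, 0.1124, 0.2476]
tool_rot: [-3.129, -0.276, 0.005]
contact_force: [0.0, -0.4, -1.4]
opening: 0.0114
grip_force: 113.3
```

>>> drive_tool --rows '[[[0, 0, 0], -0.131], [[0, 0, 0], -0.131], [[0, 0, 0], -0.131], [[0, 0, 0], -0.131], [[0, 0, 0], -0.131], [[0, 0, 0], -0.131], [[0, 0, 0], -0.131], [[0, 0, 0], -0.131], [[0, 0, 0], -0.131], [[0, 0, 0], -0.131]]'

```text
t: 6.1
tool_pos: [0.5205, 0.1104, 0.2475]
tool_rot: [-2.308, -2.129, 0.004]
contact_force: [0.1, -0.0, -0.5]
opening: 0.0113
grip_force: 113.3
```

>>> drive_tool --rows '[[[0, 0, 0], 0], [[0, 0, 0], 0], [[0, 0, 0], 0]]'

```text
t: 6.4
tool_pos: [0.521, 0.1104, 0.2487]
tool_rot: [-2.316, -2.121, 0.001]
contact_force: [-0.2, 0.6, -2.3]
opening: 0.0112
grip_force: 113.3
```

Run:
```python
from h import *
from station import vision
rel(.5214,.11,85.1)
v=vision.get_image("scene");pickle.dump(v,open("s2.pkl","wb"));a=v["image"][150:390,140:340]
b=vision.get_image("top")["image"][150:300,130:310]
A=cv2.resize(a,(480,576),interpolation=2);B=cv2.resize(b,(316,264));o=np.zeros((576,800,3),np.uint8);o[:,:480]=A;o[:264,484:]=B
cv2.imwrite("pics/c3.png",o)
```

```text
t 6.4 pos [0.521  0.1104 0.2487] xang 84.97 zax [-0.001 -0.    -1.   ] F [-0.2  0.6 -2.3] T [-0.01  0.03 -0.01] op 0.011200830502800635 113.28764140605927
tool shift [-0.0004  0.0004 -0.    ] turn -0.0023 q [ 0.07 -0.13  1.88 -0.    1.39  0.16]
```

View pics/c3.png

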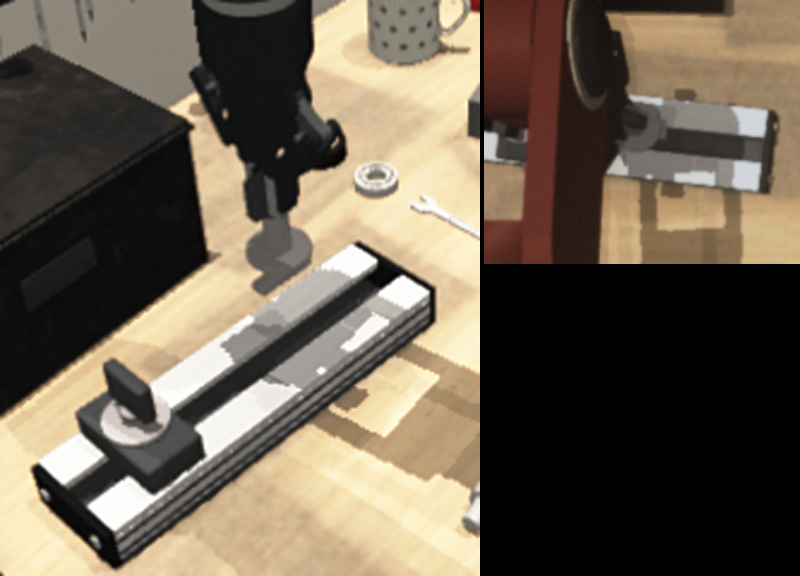

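The bolt hangs upright above the slot, foot at about (282,280) in the crop and in line with it. My predicted slot centre (286,338) falls in the middle of the dark slot. I'll lower until the foot is just above the rail and look again.

>>> drive_tool --rows '[[[0, 0, 0.015], 0], [[0, 0, 0.02], 0], [[0, 0, 0.015], 0], [[0, 0, 0.008], 0], [[0, 0, 0], 0], [[0, 0, 0], 0]]'

```text
t: 7.1
tool_pos: [0.5215, 0.1105, 0.1916]
tool_rot: [2.315, 2.124, 0.0]
contact_force: [-0.1, 0.6, -1.2]
opening: 0.0113
grip_force: 113.3
```

Run:
```python
from h import *
from station import vision,ctrl
rel(.5214,.11,85.1)
v=vision.get_image("scene");p=ctrl.get_obs()["tool_pos"]
print(proj(v,[[p[0],p[1],p[2]-.1413]]))
a=v["image"][230:330,200:320]
cv2.imwrite("pics/c4.png",cv2.resize(a,None,fx=6,fy=6,interpolation=2))
```

```text
t 7.1 pos [0.5215 0.1105 0.1916] xang 85.07 zax [ 0.  0. -1.] F [-0.1  0.6 -1.2] T [0.04 0.06 0.01] op 0.011281153046673455 113.32854688167572
tool shift [-0.0005 -0.0001 -0.    ] turn -0.0005 q [ 0.07 -0.07  1.93  0.    1.28  0.16]
[[258.47480706 287.06585949]]
```

View pics/c4.png

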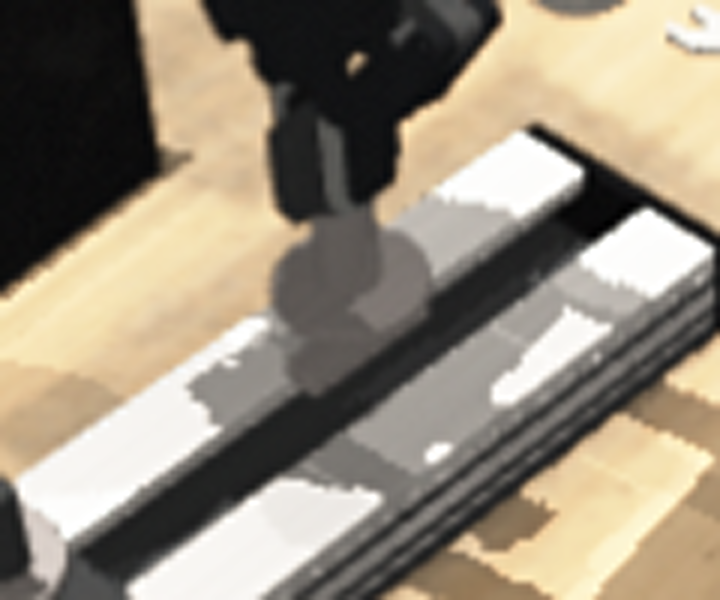

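The foot hangs just above the slot, with its lower corner at crop (312,395). I'll compare it with the expected projection.

Run:
```python
from h import *
v=pickle.load(open("s2.pkl","rb"))
c=np.array([.5215,.1105,.0503]);u=np.array([.085,.996,0]);n=np.array([.996,-.085,0])
X=[c+a*.025*u+b*.007*n for a in(1,-1) for b in(-1,1)]
s=np.array([.5214,.11,.04]);X+=[s+a*u+b*.014*n for a in(.05,-.05) for b in(-1,1)]
print(((proj(v,X)-[200,230]+.5)*6).round())
```

```text
[[311. 401.]
 [280. 379.]
 [428. 316.]
 [398. 295.]
 [269. 479.]
 [209. 434.]
 [503. 308.]
 [442. 268.]]
```

>>> drive_tool --rows '[[[0, -0.0015, 0.004], 0], [[0, 0, 0.006], 0], [[0, 0, 0.006], 0], [[0, 0, 0.004], 0], [[0, 0, 0], 0]]'

```text
t: 7.65
tool_pos: [0.5192, 0.1105, 0.1703]
tool_rot: [-2.314, -2.123, 0.002]
contact_force: [-0.6, 0.0, -0.5]
opening: 0.0115
grip_force: 113.3
```

>>> drive_tool --rows '[[[0, 0, 0.005], 0], [[0, 0, 0.005], 0], [[0, 0, 0.003], 0], [[0, 0, 0], 0], [[0, 0, 0], 0]]'

```text
t: 8.15
tool_pos: [0.5198, 0.1106, 0.1583]
tool_rot: [-2.315, -2.124, 0.0]
contact_force: [0.1, 1.0, -1.7]
opening: 0.011
grip_force: 113.3
```

>>> drive_tool --rows '[[[0, 0, 0], 0.1], [[0, 0, 0], 0.1], [[0, 0, 0], 0.1], [[0, 0, 0], 0.1], [[0, 0, 0], 0.1], [[0, 0, 0], 0.1], [[0, 0, 0], 0.1], [[0, 0, 0], 0.1]]'

```text
t: 8.95
tool_pos: [0.52, 0.1106, 0.1588]
tool_rot: [2.961, 1.049, 0.001]
contact_force: [0.4, -0.4, -1.8]
opening: 0.0111
grip_force: 113.2
```

>>> drive_tool --rows '[[[0, 0, 0], 0.1], [[0, 0, 0], 0.1], [[0, 0, 0], 0.1], [[0, 0, 0], 0.1], [[0, 0, 0], 0.1], [[0, 0, 0], 0.1], [[0, 0, 0], 0.1], [[0, 0, 0], 0.07], [[0, 0, 0], 0], [[0, 0, 0], 0]]'

```text
t: 9.95
tool_pos: [0.52, 0.1106, 0.1586]
tool_rot: [-3.139, 0.131, -0.001]
contact_force: [-0.5, -0.6, -1.3]
opening: 0.0114
grip_force: 113.2
```

Run:
```python
from h import *
rel(.5199,.1105,-4.9)
```

```text
t 9.95 pos [0.52   0.1106 0.1586] xang -4.8 zax [ 0.  0. -1.] F [-0.5 -0.6 -1.3] T [ 0.    0.03 -0.03] op 0.011414510404264909 113.23345899581909
tool shift [-0.0001  0.0001 -0.    ] turn 0.0018 q [ 0.07 -0.03  1.95  0.    1.22  1.72]
```

Turned with no contact. Lowering until the collar touches.

>>> drive_tool --rows '[[[0, 0, 0.001], 0], [[0, 0, 0.001], 0], [[0, 0, 0.0005], 0], [[0, 0, 0], 0], [[0, 0, 0], 0], [[0, 0, 0], 0]]'

```text
t: 10.55
tool_pos: [0.5199, 0.1106, 0.1565]
tool_rot: [3.139, -0.134, 0.0]
contact_force: [-3.8, -0.8, 5.1]
opening: 0.0111
grip_force: 114.5
```

>>> drive_tool --rows '[[[0, 0, 0], 0], [[0, 0, 0], 0], [[0, 0, 0], 0], [[0, 0, 0], 0], [[0, 0, 0], 0], [[0, 0, 0], 0], [[0, 0, 0], 0], [[0, 0, 0], 0]]' --jaw 0.3 --grip_force 20

```text
t: 11.35
tool_pos: [0.5198, 0.1106, 0.1559]
tool_rot: [-3.139, 0.134, -0.0]
contact_force: [0.2, -0.6, -0.6]
opening: 0.0598
grip_force: 0.0
```

>>> drive_tool --rows '[[[0, 0, -0.01], 0], [[0, 0, -0.02], 0], [[0, 0, -0.03], 0], [[0, 0, -0.04], 0], [[0, 0, -0.04], 0], [[0, 0, -0.04], 0], [[0, 0, 0], 0], [[0, 0, 0], 0]]'

```text
t: 12.15
tool_pos: [0.5203, 0.1106, 0.3382]
tool_rot: [-3.138, 0.134, -0.006]
contact_force: [-0.6, -0.6, -1.2]
opening: 0.0598
grip_force: 0.0
```

Run:
```python
from h import *
from station import vision
rel(.5199,.1105,-4.9)
v=vision.get_image("scene")
print(proj(v,[[.52,.1106,.117],[.52,.1106,.046]]))
a=v["image"][150:390,140:440]
cv2.imwrite("pics/c5.png",cv2.resize(a,(750,600),interpolation=2))
```

```text
t 12.15 pos [0.5203 0.1106 0.3382] xang -4.88 zax [ 0.004  0.    -1.   ] F [-0.6 -0.6 -1.2] T [ 0.01 -0.03 -0.05] op 0.059832992747695775 0.0
tool shift [-0.0003  0.0002 -0.    ] turn 0.0004 q [ 0.07 -0.19  1.79 -0.    1.54  1.73]
[[256.25749421 261.13727116]
 [259.38891303 289.36179063]]
```

View pics/c5.png

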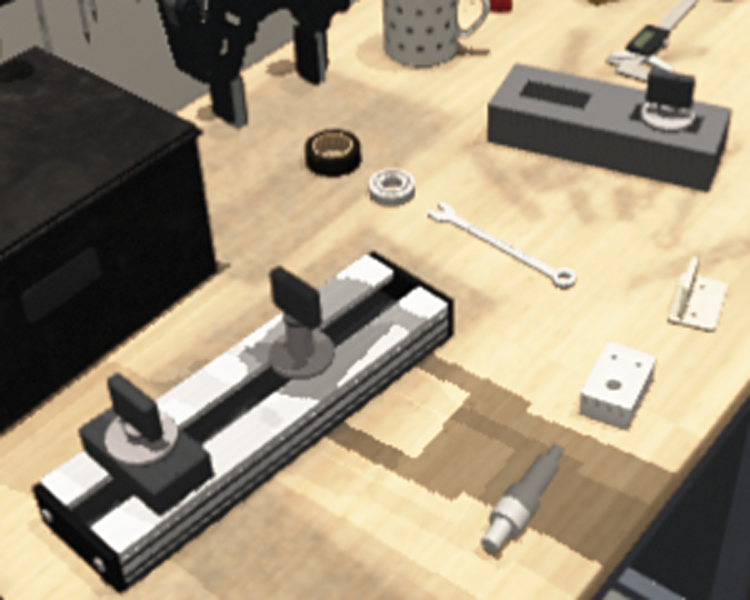

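The tall bolt stands upright at (300,350), collar flat on the rail and wing across the slot. The short bolt is still parked at (668,105), and the gripper is clear. Handing in.

```bash
python3 -c "
from station import ctrl
print(ctrl.finish_job())"
```

```text
the job is handed in; nothing more can be done
None
```

The taller bolt is in the free stretch of the rail slot, turned a quarter turn with its collar resting on the rail; I left the shorter bolt parked and handed the job in at about 12 s, but the hand-in call gave no verdict.

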